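# Load a wreath plaque on the slide carrier and push it to the next station

### The job

On this wreath-making table, take the dark green plaque out of the wooden table rack and stand it on edge in the empty slot of the carrier on the rail slide, while the carrier is still parked. Then let go of it and push the carrier along the rail, by the carrier and not by its plaques, until it clicks home in the detent of the yellow station; do not run past that station. Both plaques must ride along upright in their slots, and everything else stays where it is.

Things in the scene. Friction and masses are not known exactly. Their poses are not given: they have to be found in the camera images.
- carrier (a joint): Travel of the plywood carrier along the rail, m: 0 at the parked start, growing towards its -y, end stop at 0.265. About 1 N to slide it slowly, 6 to 10 N to leave or enter a detent. Detents: the start, the yellow station, and a grey last one at 0.26. A detent (sprung roller between two cams) draws the carrier the last 5 mm or so to its centre and resists going on.
- carrier_mark (a point): Middle of the carrier, on the upper face of its base plate (44 mm above the table). Plate 104 mm across the rail (x), 170 mm along it (y), 10 mm thick, a black tick at the middle of both long sides, 8 mm high lips along them (inner faces 92 mm apart). Axes as the rail's: the carrier travels to -y; z up.
- free_slot (a point): Centre of the empty slot's floor on the carrier's base plate, 20 mm from the carrier's middle towards the push board (+y). Four round-topped dowels 8 mm thick, 35 mm high, at x = -28 and +28 mm, leave a gap of 17 mm along y. A plaque stands in it across the rail, its width along this point's x (either way round), its bottom on the floor. Axes as the carrier's.
- other_slot (a point): Centre of the floor of the carrier's other, like slot, 45 mm from the carrier's middle on the -y side; holds the white plaque.
- push_board (a point): Centre of the outer (+y) face of the carrier's blue push board, the upright board at its trailing end: 100 mm wide (x), 12 mm thick, top 105 mm and this point 79 mm above the table. Pushing it towards this point's -y drives the carrier to the yellow station. Axes as the carrier's.
- station: Yellow station bracket on the rail, 115 to 175 mm from the start: a flat bar under the carrier and on each side of the rail an upright yellow tab, 30 mm wide, top 53 mm above the table, 162 mm apart. Origin: on the table at the rail's centre, in line with the tabs' middle. y along the rail. The carrier is home when carrier_mark (the black ticks) is in line with this origin along y.
- rail: Aluminium rail slide fixed on the table: base 100 mm by 480 mm along its y, two steel rods, end blocks 34 mm high. Origin: on the table at its centre. The parked carrier's middle is at y = +130 mm.
- rack: Wooden table rack, fixed: base 100 mm (x) by 190 mm (y), 12 mm thick, with 6 mm lips and three slots of dowels like the carrier's at y = -62, 0 and +62 mm; holds the green, red and bare wood plaques in any order. Origin: on the table at its centre.
- plaque_green: Dark green wooden plaque with a pale painted ring, to be loaded. It stands on edge in the table rack, its bottom 12 mm above the table. 80 mm wide (its own x), 12 mm thick (its own y), 105 mm high (z), 0.08 kg. Origin: centre of its bottom edge face.
- plaque_red: Dark red plaque in the table rack, stays. 80 mm wide (its own x), 12 mm thick (its own y), 105 mm high (z), 0.08 kg. Origin: centre of its bottom edge face.
- plaque_wood: Bare light wood plaque with a green ring in the table rack, stays. 80 mm wide (its own x), 12 mm thick (its own y), 105 mm high (z), 0.08 kg. Origin: centre of its bottom edge face.
- plaque_white: White plaque with a green ring, already standing in the carrier's other slot; rides along. 80 mm wide (its own x), 12 mm thick (its own y), 105 mm high (z), 0.08 kg. Origin: centre of its bottom edge face.
- pruners: Pruners with red handles, 190 mm long, lying on the table. Origin on the table below their pivot.
- spool: Green wire spool, 72 mm diameter, 60 mm high, standing. Origin: centre of its underside.
- jar: Amber jar with a red lid, 76 mm diameter, 110 mm high. Origin: centre of its underside.
- mug: White mug, 80 mm diameter, 90 mm high. Origin: centre of its underside.
Not all that is in view belongs to the job. Leave any blue or purple look-alike of the plaque_green alone.

How it is judged:
On the way, in this order (a step that is already met when the one before it is completed fails the run):
1. the green plaque stands released in the empty slot with the carrier still parked (x of plaque_green in the frame of free_slot between -0.01 and 0.01 m and y of plaque_green in the frame of free_slot between -0.006 and 0.006 m and z of plaque_green in the frame of free_slot between -0.005 and 0.005 m and angle between plaque_green's own z axis and vertical below 0.22 rad and contact force between the fingers and plaque_green below 0.2 N and value of joint carrier below 0.02 m), for 0.2 s.
2. the carrier is in the detent of the yellow station (y of carrier_mark in the frame of station between -0.004 and 0.004 m), for 0.2 s.
At the end, for the whole second after the job is handed in: The carrier rests with its middle within 4 mm of the yellow station along the rail; the green plaque stands in the free slot and the white one in its own, each at rest, within 10 mm across, 6 mm along the rail and 5 mm in height of the slot floor centre, tilted under 0.22 rad (all of step 2 and velocity of joint carrier between -0.01 and 0.01 m/s and x of plaque_green in the frame of free_slot between -0.01 and 0.01 m and y of plaque_green in the frame of free_slot between -0.006 and 0.006 m and z of plaque_green in the frame of free_slot between -0.005 and 0.005 m and angle between each of plaque_green, plaque_white's own z axis and vertical below 0.22 rad and x of plaque_white in the frame of other_slot between -0.01 and 0.01 m and y of plaque_white in the frame of other_slot between -0.006 and 0.006 m and z of plaque_white in the frame of other_slot between -0.005 and 0.005 m and linear speed of each of plaque_green, plaque_white below 0.02 m/s); the robot touches nothing.
It fails at once if the carrier runs more than 15 mm past the yellow station (y of carrier_mark in the frame of station below -0.015 m).
It fails at once if the green plaque is pushed or held (over 2 N) while the carrier is under way (more than 20 mm from its start) (value of joint carrier above 0.02 m and contact force between the fingers and plaque_green above 2 N).
It fails at once if the white plaque is pushed or held (over 2 N) or tips over (0.4 rad) (contact force between the fingers and plaque_white above 2 N or angle between plaque_white's own z axis and vertical above 0.4 rad).
It fails at once if the red or the bare wood plaque is moved more than 30 mm or tipped over 0.4 rad (distance of any of plaque_red, plaque_wood from where it was at the start of the episode above 0.03 m or angle between any of plaque_red, plaque_wood's own z axis and vertical above 0.4 rad).
It fails at once if the pruners, spool, jar or mug are moved more than 30 mm, or the last three tipped over 0.4 rad (distance of any of pruners, spool, jar, mug from where it was at the start of the episode above 0.03 m or angle between any of spool, jar, mug's own z axis and vertical above 0.4 rad).
It also fails if it takes over 64 s, if anything falls off the work surface, if the arm or the gripper's body presses on something with over 40 N, if the wrist force passes 120 N, or if a joint passes its speed limit or range.

### The arm

A 6-joint arm with a two-finger parallel gripper is mounted at the origin on the work surface. World frame = base frame: x ahead of the robot, y to its left, z up, the work surface at z = 0. Lengths are in m, angles in rad, forces in N, time in s.
With the tool pointing down it reaches from about 0.3 to 0.875 m from the base axis. Payload 6.4 kg.
Tool frame: the origin (TCP) lies midway between the tips of the shut fingers; the grasp point (between the pads) lies 19 mm behind it; z points along the fingers, y is the line along which they close (so a half turn about z gives the same grasp; the last joint's range is limited). The gripper opens to 85 mm and grips with 20 to 120 N. Pads are 22 mm wide; open, the fingers measure 114 mm over their backs; the gripper's body (76 mm by 85 mm) begins 54 mm behind the grasp point. The pads swing forward as they close: fully open they stand 13 mm farther back than shut.
Start: joints at [-1.461, 0.181, 1.607, -0, 1.354, -0.206], TCP at [0.179, -0.547, 0.231] pointing down, gripper open.
Joint ranges: [-2.99, 2.99], [-0.89, 2.07], [0.3, 2.58], [-1.14, 4.28], [0, 2.63], [-3.12, 3.12]. Speed limits (rad/s): [2.57, 2.57, 3.01, 3.14, 3.14, 3.14].

### API

Orientations are given as a unit quaternion [w, x, y, z].
In Python, from bench import ctrl, vision, workorder gives the robot as it stands. The module is installed in compiled form; this text tells all that it offers.
- The arm moves only by the tool servo_tool, never from a script. Its argument "steps" is a list of rows, each an object of numbers: "dx", "dy", "dz": the shift along the world's x, y, z as a fraction of full scale; "wx", "wy", "wz": the turn, a rotation vector about the world's x, y, z as a fraction of full scale. A call has exactly 5 rows; each row is the pose to reach, as a shift and turn from the pose commanded when the call began, turning the shorter way round; what a row does not reach only later rows make up. Full scale, the value 1, is 100 mm for a shift and pi rad for a turn. A row lasts 1/12 s, in which the tool goes at most 41.7 mm and 7.16 degrees, less where a joint would pass 70% of its speed; a pose out of reach is approached as far as the arm can. A call with a number of a shift or a turn outside -1 to 1 is refused whole. A call with a gripper value outside its range is refused whole. "jaw" is the opening, from 0 (shut) to 1 (fully open), set as the call begins (left out, the last holds). The fingers move at their own pace and stop on an object; the grip force is fixed at half the most. Time passes only in rows, so rows that repeat a pose let the fingers close, or fill a call up. It gives the time, the measured TCP pose, the force, the opening and the grip force at its end, in the units of the state.
- ctrl.get_obs(): the state, without advancing time (a new reading comes with each control period).
- vision.camera(name): name is "scene" or "side" or "wrist"; returns a dict with "frame" (420x560x3 uint8, red, green, blue), "vfov" (degrees; the focal length in pixels is half the picture's height over the tangent of half this angle, whatever the lens; pixels are square), "cx", "cy" (the principal point, pixels), "camera_from_world" (4x4, takes a point from world to camera coordinates). Camera axes: x right, y up, looking along -z (the intrinsics and any distortion apply to the point x, -y, -z); pixel columns grow to the right and rows downward; lengths in m; the calibration is good to about 2 mm. The wrist camera is an equidistant fisheye: a pixel r from the principal point sees the ray r / f radians off the axis. A picture is of the moment at which its call begins. There is no depth.
- workorder.hand_in(): hands the job in; it is judged then, once.
The state is a dict: "time_s": time; "q": joint angles; "dq": joint speeds; "joint_efforts": joint torques, N m; "eef_pos": TCP position; "eef_rot": TCP orientation; "wrist_force": force on the tool from outside, world axes, zero at the start; "torque": the same for the moment, N m; "opening": opening from 0.0 (shut) to 1.0 (fully open); "grasp_force": force on a finger pad.
Only numpy, scipy, OpenCV 4.12 (cv2) and the standard library are available. Lean on these libraries where they do the work, as an engineer would, in place of code of your own. Each camera call takes 0.05 s, during which the arm holds its last target. There are 200 camera calls.

## Working session

There is one attempt and no reset: what is moved stays moved. The work goes in short steps, Python scripts to look and compute and a tool call to move; the robot and the scene stay as the last step left them, time stands still between calls to the robot, and variables do not carry over. Pictures are saved under pics/ and viewed, at most 10 in all, crops included, and the job is handed in when it is done.

Besides the shell and the picture viewer there is one more tool, called after ">>>" as name(argument=value, ...), one argument or row to a line, values as JSON. servo_tool: Moves the arm, as the interface text tells. Its arguments: {"type":"object","properties":{"steps":{"type":"array","items":{"type":"object","properties":{"dx":{"type":"number"},"dy":{"type":"number"},"dz":{"type":"number"},"wx":{"type":"number"},"wy":{"type":"number"},"wz":{"type":"number"}}}},"jaw":{"type":"number"}},"required":["steps"]}

```bash
mkdir -p pics; cat > h.py <<'E'
import numpy as np, cv2
from bench import ctrl, vision, workorder
def grab(n,fn=None):
    c=vision.camera(n); c['name']=n
    if fn: cv2.imwrite('pics/'+fn,c['frame'][:,:,::-1])
    np.save('pics/'+n+'.npy',c,allow_pickle=True)
    return c
def load(n): return np.load('pics/'+n+'.npy',allow_pickle=True).item()
def ray(c,u,v):
    H=c['frame'].shape[0]; f=H/2/np.tan(np.radians(c['vfov'])/2)
    a,b=(u-c['cx'])/f,(v-c['cy'])/f
    if c['name']=='wrist':
        r=np.hypot(a,b); s=np.sin(r)/r if r>1e-9 else 1; d=np.array([a*s,-b*s,-np.cos(r)])
    else: d=np.array([a,-b,-1.])
    T=np.array(c['camera_from_world']); R,t=T[:3,:3],T[:3,3]
    return -R.T@t, R.T@d
def onz(c,u,v,z):
    o,d=ray(c,u,v); return o+d*(z-o[2])/d[2]
def proj(c,p):
    H=c['frame'].shape[0]; f=H/2/np.tan(np.radians(c['vfov'])/2)
    q=np.array(c['camera_from_world'])@np.append(p,1); x,y,z=q[0],-q[1],-q[2]
    if c['name']=='wrist':
        r=np.hypot(x,y); th=np.arctan2(r,z); k=th/r*f
        return np.array([c['cx']+x*k,c['cy']+y*k])
    return np.array([c['cx']+f*x/z,c['cy']+f*y/z])
E
python3 - <<'E'
from h import *
a=grab('scene');b=grab('side');w=grab('wrist')
cv2.imwrite('pics/s1.png',a['frame'][:,:,::-1]);cv2.imwrite('pics/d1.png',b['frame'][:,:,::-1]);cv2.imwrite('pics/w1.png',w['frame'][:,:,::-1])
for c in(a,b,w):
    T=np.array(c['camera_from_world']);print(c['name'],c['vfov'],c['cx'],c['cy'],(-T[:3,:3].T@T[:3,3]).round(3),(-T[2,:3]).round(3))
o=ctrl.get_obs();print(o['time_s'],o['eef_rot'])
E
```

```text
scene 44.53521358405266 271.9485233958741 214.3207404569289 [ 1.327 -0.457  1.104] [-0.599  0.28  -0.75 ]
side 44.381515275742636 280.9873727515777 201.9564666450476 [0.284 0.873 0.676] [ 0.209 -0.833 -0.512]
wrist 65.70646984690485 278.2620149350406 206.42070425808973 [ 0.249 -0.525  0.373] [-0.277 -0.089 -0.957]
0.15 [-6.54897798e-04  9.87554939e-01  1.57273054e-01  2.35741598e-05]
```

View pics/s1.png

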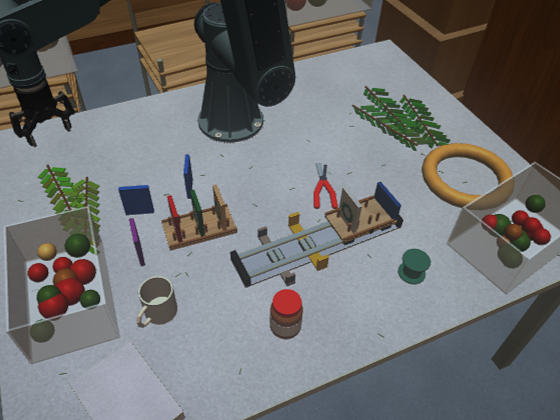

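View pics/d1.png

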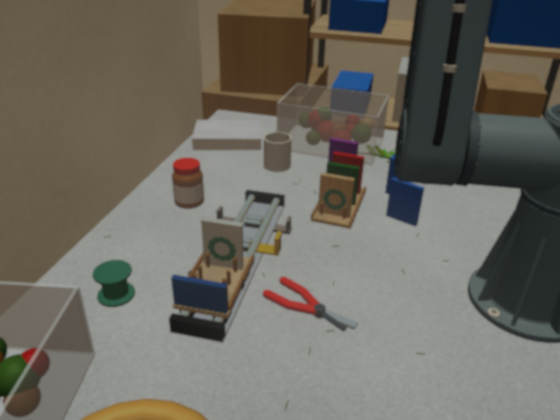

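The scene view shows the rack at about (200,220) with red at (175,215), green in the middle at (197,213) and wood at (218,200). The carrier is near (365,215), with its blue board at (388,200) and the yellow tabs at (295,222) and (320,262). I'll enlarge both views to pick corners.

```bash
python3 - <<'E'
from h import *
a=load('scene')['frame'][:,:,::-1];b=load('side')['frame'][:,:,::-1]
A=cv2.resize(a[150:300,150:410],None,fx=3,fy=3,interpolation=cv2.INTER_CUBIC)
B=cv2.resize(b[140:345,160:390],None,fx=2.9,fy=2.9,interpolation=cv2.INTER_CUBIC)
cv2.imwrite('pics/A.png',A);cv2.imwrite('pics/B.png',B);print(A.shape,B.shape)
E
```

```text
(450, 780, 3) (594, 667, 3)
```

View pics/A.png

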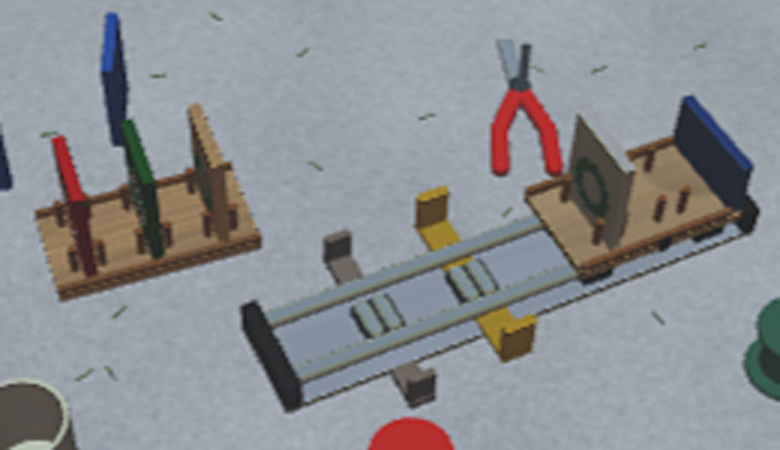

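View pics/B.png

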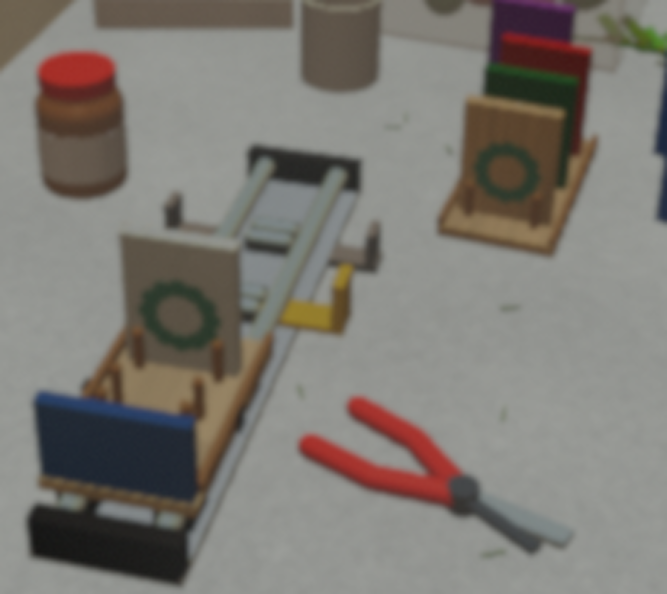

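The crops show the upright edges clearly. In A, the green top edge runs from (127,122) to (158,185) and the board top from (688,97) to (748,188). The yellow tabs are at (432,190) and (518,322). I'll cast these onto their known heights.

```bash
python3 - <<'E'
from h import *
a=load('scene');b=load('side')
def A(u,v,z): return onz(a,(u+.5)/3+149.5,(v+.5)/3+149.5,z)[:2].round(4)
def B(u,v,z): return onz(b,(u+.5)/2.9+159.5,(v+.5)/2.9+139.5,z)[:2].round(4)
for n,f,l in [
('rack A fl0,fr0',A,[(62,299,0),(261,248,0)]),
('red top',A,[(58,139,.117),(84,203,.117)]),
('green top',A,[(129,122,.117),(155,183,.117)]),
('wood top',A,[(195,106,.117),(224,168,.117)]),
('tabs',A,[(432,191,.053),(518,321,.053)]),
('railends far-left,near-left top',A,[(247,303,.034),(295,390,.034)]),
('board top outer',A,[(692,97,.105),(749,186,.105)]),
('white top',A,[(577,117,.149),(629,182,.149)]),
('carrier lip near',A,[(581,268,.052)]),
('carrier lip far left',A,[(527,195,.052)]),
('B wood top near edge',B,[(466,99,.117),(565,111,.117)]),
('B green top near edge',B,[(487,66,.117),(579,79,.117)]),
('B rack near base',B,[(440,229,0),(553,254,0)]),
('B white top',B,[(121,234,.149),(241,243,.149)]),
('B board top outer',B,[(37,401,.105),(194,421,.105)]),
('B rail far end block top',B,[(250,150,.034),(360,160,.034)]),
('B rail near block top',B,[(35,510,.034),(188,540,.034)]),
]:
    P=[f(*q) for q in l]; print(n,*P, (np.degrees(np.arctan2(*(P[1]-P[0])[::-1])).round(1),np.linalg.norm(P[1]-P[0]).round(4)) if len(P)>1 else '')
E
```

```text
rack A fl0,fr0 [ 0.4509 -0.3481] [ 0.4663 -0.1622] (np.float64(85.3), np.float64(0.1865))
red top [ 0.3714 -0.3121] [ 0.4522 -0.3132] (np.float64(-0.8), np.float64(0.0808))
green top [ 0.376  -0.2483] [ 0.4543 -0.2507] (np.float64(-1.8), np.float64(0.0783))
wood top [ 0.3802 -0.1876] [ 0.4612 -0.1902] (np.float64(-1.8), np.float64(0.081))
tabs [ 0.5065 -0.0084] [ 0.6687 -0.0051] (np.float64(1.2), np.float64(0.1622))
railends far-left,near-left top [ 0.5457 -0.2052] [ 0.6465 -0.2012] (np.float64(2.3), np.float64(0.1009))
board top outer [0.5372 0.2399] [0.6512 0.227 ] (np.float64(-6.5), np.float64(0.1147))
white top [0.5536 0.1037] [0.6374 0.1066] (np.float64(2.0), np.float64(0.0839))
carrier lip near [0.6388 0.0732] 
carrier lip far left [0.5444 0.0697] 
B wood top near edge [ 0.4567 -0.1875] [ 0.3769 -0.1909] (np.float64(-177.6), np.float64(0.0799))
B green top near edge [ 0.4513 -0.2517] [ 0.3735 -0.2509] (np.float64(179.4), np.float64(0.0778))
B rack near base [ 0.4684 -0.1713] [ 0.3714 -0.1611] (np.float64(174.0), np.float64(0.0975))
B white top [0.6243 0.1248] [0.5469 0.1124] (np.float64(-170.9), np.float64(0.0784))
B board top outer [0.6303 0.2463] [0.5348 0.2372] (np.float64(-174.6), np.float64(0.0959))
B rail far end block top [ 0.6435 -0.1951] [ 0.5479 -0.2064] (np.float64(-173.3), np.float64(0.0963))
B rail near block top [0.63   0.2638] [0.532  0.2617] (np.float64(-178.8), np.float64(0.098))
```

>>> servo_tool(
  steps=[
    {"dx": 0.2, "dy": 0.25, "dz": 0.1, "wz": -0.03},
    {"dx": 0.45, "dy": 0.55, "dz": 0.2, "wz": -0.06},
    {"dx": 0.65, "dy": 0.8, "dz": 0.3, "wz": -0.09},
    {"dx": 0.8, "dy": 1.0, "dz": 0.3, "wz": -0.115},
    {"dx": 0.8, "dy": 1.0, "dz": 0.3, "wz": -0.115},
  ],
  jaw=0.4,
)

```text
$.steps[0]: bad value
```

>>> servo_tool(
  steps=[
    {"dx": 0.2, "dy": 0.25},
    {"dx": 0.4, "dy": 0.5},
    {"dx": 0.6, "dy": 0.75},
    {"dx": 0.8, "dy": 1.0},
    {"dx": 0.8, "dy": 1.0},
  ],
)

```text
$.steps[0]: bad value
```

>>> servo_tool(
  steps=[
    {"dx": 0.2, "dy": 0.25},
    {"dx": 0.4, "dy": 0.5},
    {"dx": 0.6, "dy": 0.8},
    {"dx": 0.75, "dy": 0.97},
    {"dx": 0.75, "dy": 0.97},
  ],
)

```text
$.steps[0]: bad value
```

>>> servo_tool(
  steps=[
    {"dx": 0.2, "dy": 0.25, "dz": 0.1, "wx": 0, "wy": 0, "wz": -0.03},
    {"dx": 0.45, "dy": 0.55, "dz": 0.2, "wx": 0, "wy": 0, "wz": -0.06},
    {"dx": 0.65, "dy": 0.8, "dz": 0.3, "wx": 0, "wy": 0, "wz": -0.09},
    {"dx": 0.8, "dy": 1.0, "dz": 0.3, "wx": 0, "wy": 0, "wz": -0.115},
    {"dx": 0.8, "dy": 1.0, "dz": 0.3, "wx": 0, "wy": 0, "wz": -0.115},
  ],
  jaw=0.4,
)

```text
time_s: 0.57
eef_pos: [0.2612, -0.4434, 0.2618]
eef_rot: [-0.0, 1.0, -0.023, 0.001]
wrist_force: [0.7, -0.5, 0.3]
opening: 0.398
grasp_force: 0.0
```

>>> servo_tool(
  steps=[
    {"dx": 0.2, "dy": 0.25, "dz": 0, "wx": 0, "wy": 0, "wz": 0},
    {"dx": 0.4, "dy": 0.5, "dz": 0, "wx": 0, "wy": 0, "wz": 0},
    {"dx": 0.6, "dy": 0.75, "dz": 0, "wx": 0, "wy": 0, "wz": 0},
    {"dx": 0.8, "dy": 1.0, "dz": 0, "wx": 0, "wy": 0, "wz": 0},
    {"dx": 0.8, "dy": 1.0, "dz": 0, "wx": 0, "wy": 0, "wz": 0},
  ],
)

```text
time_s: 0.98
eef_pos: [0.3408, -0.343, 0.2609]
eef_rot: [-0.001, 1.0, -0.02, 0.0]
wrist_force: [-0.4, -1.1, -0.8]
opening: 0.402
grasp_force: 0.0
```

>>> servo_tool(
  steps=[
    {"dx": 0.2, "dy": 0.25, "dz": 0, "wx": 0, "wy": 0, "wz": 0},
    {"dx": 0.4, "dy": 0.5, "dz": 0, "wx": 0, "wy": 0, "wz": 0},
    {"dx": 0.6, "dy": 0.75, "dz": 0, "wx": 0, "wy": 0, "wz": 0},
    {"dx": 0.74, "dy": 0.94, "dz": 0, "wx": 0, "wy": 0, "wz": 0},
    {"dx": 0.74, "dy": 0.94, "dz": 0, "wx": 0, "wy": 0, "wz": 0},
  ],
)

```text
time_s: 1.4
eef_pos: [0.4141, -0.2503, 0.261]
eef_rot: [-0.001, 1.0, -0.021, 0.0]
wrist_force: [0.1, 0.1, -0.9]
opening: 0.401
grasp_force: 0.0
```

```bash
python3 - <<'E'
from h import *
w=grab('wrist','w2.png'); o=ctrl.get_obs(); print(o['eef_pos'],o['eef_rot'],o['q'])
T=np.array(w['camera_from_world']);print((-T[:3,:3].T@T[:3,3]).round(3),(-T[2,:3]).round(3))
E
```

```text
[ 0.4131511  -0.25179937  0.26100251] [-9.26927874e-05  9.99783193e-01 -2.08210461e-02 -2.07550879e-04] [-7.93183429e-01 -5.31391267e-02  1.79346284e+00 -1.59154575e-04
  1.40169563e+00  8.19284819e-01]
[ 0.488 -0.255  0.403] [-0.291  0.013 -0.957]
```

View pics/w2.png

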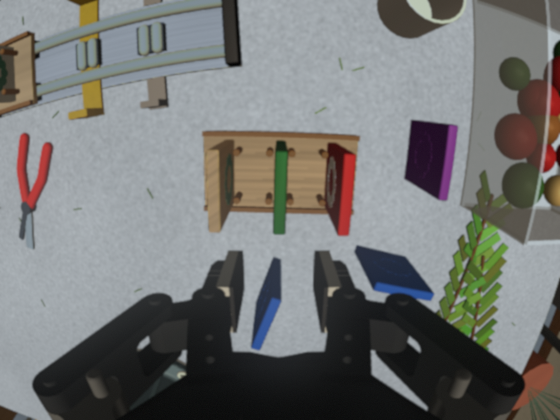

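The wrist view shows the rack from above: wood at (220,185), green at (280,188) and red at (342,190). The fingers straddle the middle line. I'll take the green top face by mask at z = 0.117.

```bash
python3 - <<'E'
from h import *
w=load('wrist'); f=w['frame'].astype(int); r,g,b=f[...,0],f[...,1],f[...,2]
for n,m,(x0,x1,y0,y1) in [('green',(g>r+15)&(g>b+8),(255,305,120,250)),('red',(r>g+50),(315,365,120,245))]:
    k=np.zeros_like(m);k[y0:y1,x0:x1]=m[y0:y1,x0:x1]
    ys,xs=np.nonzero(k); 
    for row in range(ys.min(),ys.max()+1,8):
        q=xs[ys==row]; print(n,row,q.min(),q.max(),[f[row,x].tolist() for x in range(q.min(),q.max()+1,3)]if n=='green' else '')
    print(ys.min(),ys.max())
E
```

```text
green 150 277 285 [[29, 50, 27], [28, 50, 27], [27, 48, 26]]
green 158 276 286 [[48, 90, 46], [51, 103, 52], [54, 107, 54], [54, 106, 55]]
green 166 275 286 [[71, 88, 52], [51, 102, 51], [53, 105, 53], [54, 107, 54]]
green 174 275 286 [[61, 88, 49], [52, 102, 51], [54, 105, 54], [55, 106, 55]]
green 182 275 285 [[54, 87, 47], [53, 101, 52], [56, 105, 54], [54, 102, 53]]
green 190 275 285 [[54, 89, 48], [55, 101, 53], [56, 104, 54], [53, 99, 52]]
green 198 275 285 [[55, 91, 50], [56, 101, 54], [57, 103, 55], [52, 96, 51]]
green 206 274 285 [[69, 88, 55], [57, 101, 56], [56, 101, 56], [55, 100, 55]]
green 214 274 285 [[66, 93, 67], [57, 100, 57], [56, 100, 57], [55, 97, 55]]
green 222 274 284 [[60, 90, 61], [57, 100, 58], [57, 99, 58], [55, 95, 57]]
green 230 273 284 [[94, 110, 99], [56, 98, 58], [56, 98, 59], [56, 96, 58]]
150 234
red 152 346 347 
red 160 343 355 
red 168 342 354 
red 176 342 354 
red 184 341 353 
red 192 341 352 
red 200 340 351 
red 208 339 351 
red 216 339 350 
red 224 338 349 
red 232 338 348 
152 235
```

```bash
python3 - <<'E'
from h import *
w=load('wrist')
a,b,c=[onz(w,*p,.117) for p in[(281.2,158),(279.9,194),(278.7,230)]]
print(a,b,c,np.degrees(np.arctan2((a-c)[1],(a-c)[0])))
f=w['frame']; print(f[140:162,281,1],f[226:240,279,1])
for v in(153.,234.5): print(onz(w,280,v,.117))
print('red',onz(w,348.5,164,.117),onz(w,343,230,.117))
# verify tcp projection: fingers mid vs
o=ctrl.get_obs(); print(proj(w,np.array(o['eef_pos'])))
E
```

```text
[ 0.44536104 -0.25602929  0.117     ] [ 0.41236677 -0.25355366  0.117     ] [ 0.37738091 -0.25103228  0.117     ] -4.204073725762629
[ 86  51  34  34  34  35  35  34  36  37  50  71  91 102 105 106 106 106
 106 105 105 106] [ 99  98  98  98  98  98  98 104 129 159 171 171 171 170]
[ 0.44988933 -0.25514629  0.117     ]
[ 0.37275791 -0.25207689  0.117     ]
red [ 0.43805908 -0.31664381  0.117     ] [ 0.37455385 -0.31242474  0.117     ]
[277.36650195 267.3617049 ]
```

>>> servo_tool(
  steps=[
    {"dx": 0, "dy": 0, "dz": -0.2, "wx": 0, "wy": 0, "wz": -0.01},
    {"dx": -0.01, "dy": 0, "dz": -0.45, "wx": 0, "wy": 0, "wz": -0.01},
    {"dx": -0.01, "dy": 0, "dz": -0.7, "wx": 0, "wy": 0, "wz": -0.01},
    {"dx": -0.01, "dy": 0, "dz": -1.0, "wx": 0, "wy": 0, "wz": -0.01},
    {"dx": -0.01, "dy": 0, "dz": -1.0, "wx": 0, "wy": 0, "wz": -0.01},
  ],
)

```text
time_s: 1.87
eef_pos: [0.4079, -0.2512, 0.1557]
eef_rot: [-0.003, 0.999, -0.039, -0.004]
wrist_force: [-0.9, 0.5, -0.9]
opening: 0.398
grasp_force: 0.0
```

>>> servo_tool(
  steps=[
    {"dx": 0, "dy": 0, "dz": -0.2, "wx": 0, "wy": 0, "wz": 0},
    {"dx": 0, "dy": 0, "dz": -0.4, "wx": 0, "wy": 0, "wz": 0},
    {"dx": 0, "dy": 0, "dz": -0.6, "wx": 0, "wy": 0, "wz": 0},
    {"dx": 0, "dy": 0, "dz": -0.8, "wx": 0, "wy": 0, "wz": 0},
    {"dx": 0, "dy": 0, "dz": -0.87, "wx": 0, "wy": 0, "wz": 0},
  ],
)

```text
time_s: 2.28
eef_pos: [0.4103, -0.2529, 0.073]
eef_rot: [-0.001, 0.999, -0.039, -0.001]
wrist_force: [-0.3, 1.0, -0.6]
opening: 0.401
grasp_force: 0.0
```

>>> servo_tool(
  steps=[
    {"dx": 0, "dy": 0, "dz": 0, "wx": 0, "wy": 0, "wz": 0},
    {"dx": 0, "dy": 0, "dz": 0, "wx": 0, "wy": 0, "wz": 0},
    {"dx": 0, "dy": 0, "dz": 0, "wx": 0, "wy": 0, "wz": 0},
    {"dx": 0, "dy": 0, "dz": 0, "wx": 0, "wy": 0, "wz": 0},
    {"dx": 0, "dy": 0, "dz": 0, "wx": 0, "wy": 0, "wz": 0},
  ],
)

```text
time_s: 2.7
eef_pos: [0.4122, -0.2533, 0.0755]
eef_rot: [0.001, 0.999, -0.038, 0.001]
wrist_force: [-0.0, -0.1, 0.4]
opening: 0.404
grasp_force: 0.0
```

```bash
python3 - <<'E'
from h import *
w=grab('wrist','w3.png'); o=ctrl.get_obs(); print(o['eef_pos'],o['eef_rot'],o['wrist_force'])
E
```

```text
[ 0.41209335 -0.25305935  0.07527474] [ 6.05931301e-04  9.99264038e-01 -3.83487719e-02  6.22637939e-04] [ 0.04178359  0.27381581 -0.77996716]
```

View pics/w3.png

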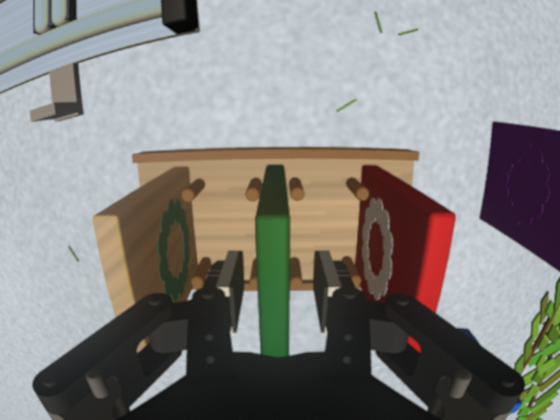

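The green plaque at (273,270) sits between the pads, which are at (232,280) and (318,280), so it is centred within a couple of millimetres. I'll close and lift.

>>> servo_tool(
  steps=[
    {"dx": 0, "dy": 0, "dz": 0, "wx": 0, "wy": 0, "wz": 0},
    {"dx": 0, "dy": 0, "dz": 0, "wx": 0, "wy": 0, "wz": 0},
    {"dx": 0, "dy": 0, "dz": 0, "wx": 0, "wy": 0, "wz": 0},
    {"dx": 0, "dy": 0, "dz": 0, "wx": 0, "wy": 0, "wz": 0},
    {"dx": 0, "dy": 0, "dz": 0, "wx": 0, "wy": 0, "wz": 0},
  ],
  jaw=0,
)

```text
time_s: 3.17
eef_pos: [0.4118, -0.2528, 0.0747]
eef_rot: [0.0, 0.999, -0.038, 0.0]
wrist_force: [-1.2, 0.0, 5.5]
opening: 0.131
grasp_force: 59.1
```

>>> servo_tool(
  steps=[
    {"dx": 0, "dy": 0, "dz": 0, "wx": 0, "wy": 0, "wz": 0},
    {"dx": 0, "dy": 0, "dz": 0, "wx": 0, "wy": 0, "wz": 0},
    {"dx": 0, "dy": 0, "dz": 0, "wx": 0, "wy": 0, "wz": 0},
    {"dx": 0, "dy": 0, "dz": 0, "wx": 0, "wy": 0, "wz": 0},
    {"dx": 0, "dy": 0, "dz": 0, "wx": 0, "wy": 0, "wz": 0},
  ],
)

```text
time_s: 3.58
eef_pos: [0.4118, -0.2528, 0.0747]
eef_rot: [0.0, 0.999, -0.038, 0.0]
wrist_force: [-1.2, -0.8, 5.8]
opening: 0.132
grasp_force: 59.2
```

>>> servo_tool(
  steps=[
    {"dx": 0, "dy": 0, "dz": 0.1, "wx": 0, "wy": 0, "wz": 0},
    {"dx": 0, "dy": 0, "dz": 0.3, "wx": 0, "wy": 0, "wz": 0},
    {"dx": 0, "dy": 0, "dz": 0.5, "wx": 0, "wy": 0, "wz": 0},
    {"dx": 0, "dy": 0, "dz": 0.75, "wx": 0, "wy": 0, "wz": 0},
    {"dx": 0, "dy": 0, "dz": 1.0, "wx": 0, "wy": 0, "wz": 0},
  ],
)

```text
time_s: 4.0
eef_pos: [0.4111, -0.2519, 0.1751]
eef_rot: [-0.001, 0.999, -0.038, -0.001]
wrist_force: [0.7, -0.5, -0.4]
opening: 0.133
grasp_force: 58.3
```

>>> servo_tool(
  steps=[
    {"dx": 0, "dy": 0, "dz": 0.2, "wx": 0, "wy": 0, "wz": 0},
    {"dx": 0, "dy": 0, "dz": 0.4, "wx": 0, "wy": 0, "wz": 0},
    {"dx": 0, "dy": 0, "dz": 0.6, "wx": 0, "wy": 0, "wz": 0},
    {"dx": 0, "dy": 0, "dz": 0.7, "wx": 0, "wy": 0, "wz": 0},
    {"dx": 0, "dy": 0, "dz": 0.7, "wx": 0, "wy": 0, "wz": 0},
  ],
)

```text
time_s: 4.42
eef_pos: [0.4126, -0.2534, 0.2469]
eef_rot: [0.002, 0.999, -0.038, 0.002]
wrist_force: [-0.3, 0.4, -0.4]
opening: 0.13
grasp_force: 58.4
```

>>> servo_tool(
  steps=[
    {"dx": 0, "dy": 0.2, "dz": 0, "wx": 0, "wy": 0, "wz": 0},
    {"dx": 0, "dy": 0.4, "dz": 0, "wx": 0, "wy": 0, "wz": 0},
    {"dx": 0, "dy": 0.6, "dz": 0, "wx": 0, "wy": 0, "wz": 0},
    {"dx": 0, "dy": 0.8, "dz": 0, "wx": 0, "wy": 0, "wz": 0},
    {"dx": 0, "dy": 1.0, "dz": 0, "wx": 0, "wy": 0, "wz": 0},
  ],
)

```text
time_s: 4.83
eef_pos: [0.4107, -0.1512, 0.2426]
eef_rot: [-0.001, 0.999, -0.039, -0.001]
wrist_force: [-1.3, -0.6, -1.0]
opening: 0.132
grasp_force: 58.5
```

>>> servo_tool(
  steps=[
    {"dx": 0, "dy": 0.2, "dz": 0, "wx": 0, "wy": 0, "wz": 0},
    {"dx": 0, "dy": 0.4, "dz": 0, "wx": 0, "wy": 0, "wz": 0},
    {"dx": 0, "dy": 0.6, "dz": 0, "wx": 0, "wy": 0, "wz": 0},
    {"dx": 0, "dy": 0.8, "dz": 0, "wx": 0, "wy": 0, "wz": 0},
    {"dx": 0, "dy": 1.0, "dz": 0, "wx": 0, "wy": 0, "wz": 0},
  ],
)

```text
time_s: 5.25
eef_pos: [0.4106, -0.0513, 0.2427]
eef_rot: [-0.001, 0.999, -0.039, -0.001]
wrist_force: [0.4, 0.3, -1.5]
opening: 0.133
grasp_force: 58.5
```

>>> servo_tool(
  steps=[
    {"dx": 0, "dy": 0.2, "dz": 0, "wx": 0, "wy": 0, "wz": 0.01},
    {"dx": 0, "dy": 0.4, "dz": 0, "wx": 0, "wy": 0, "wz": 0.02},
    {"dx": 0, "dy": 0.6, "dz": 0, "wx": 0, "wy": 0, "wz": 0.03},
    {"dx": 0, "dy": 0.8, "dz": 0, "wx": 0, "wy": 0, "wz": 0.03},
    {"dx": 0, "dy": 1.0, "dz": 0, "wx": 0, "wy": 0, "wz": 0.03},
  ],
)

```text
time_s: 5.67
eef_pos: [0.4106, 0.0486, 0.2427]
eef_rot: [-0.0, 1.0, 0.009, -0.001]
wrist_force: [0.3, 0.5, -1.0]
opening: 0.129
grasp_force: 58.5
```

>>> servo_tool(
  steps=[
    {"dx": 0, "dy": 0.2, "dz": 0, "wx": 0, "wy": 0, "wz": 0},
    {"dx": 0, "dy": 0.4, "dz": 0, "wx": 0, "wy": 0, "wz": 0},
    {"dx": 0, "dy": 0.6, "dz": 0, "wx": 0, "wy": 0, "wz": 0},
    {"dx": 0, "dy": 0.8, "dz": 0, "wx": 0, "wy": 0, "wz": 0},
    {"dx": 0, "dy": 1.0, "dz": 0, "wx": 0, "wy": 0, "wz": 0},
  ],
)

```text
time_s: 6.08
eef_pos: [0.4106, 0.1484, 0.2427]
eef_rot: [0.0, 1.0, 0.009, -0.001]
wrist_force: [-0.4, 0.3, -1.1]
opening: 0.136
grasp_force: 58.5
```

```bash
python3 - <<'E'
from h import *
w=grab('wrist','w4.png'); o=ctrl.get_obs(); print(o['eef_pos'],o['eef_rot'],o['q'],o['opening'],o['grasp_force'],o['wrist_force'])
E
```

```text
[0.41033156 0.15097552 0.24273295] [-0.00112936  0.99995654  0.00916638 -0.00127176] [ 0.07792572 -0.15132658  1.91996902  0.00247526  1.37533313  1.62990537] 0.13107864128931468 58.75629901885986 [-1.62463265  1.24829753 -1.52895109]
```

View pics/w4.png

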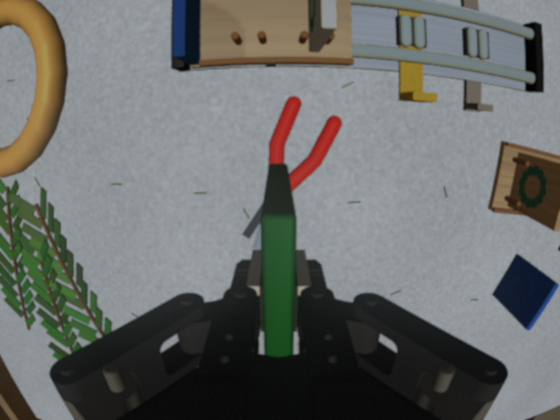

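The wrist view shows the plaque held straight and the carrier at the top, with the board at (185,30), the free-slot dowels near (236,38) and (262,38), and a yellow tab at (417,98). I'll move in by 60 mm so the whole carrier is in view.

>>> servo_tool(
  steps=[
    {"dx": 0.2, "dy": 0.1, "dz": 0, "wx": 0, "wy": 0, "wz": 0},
    {"dx": 0.4, "dy": 0.2, "dz": 0, "wx": 0, "wy": 0, "wz": 0},
    {"dx": 0.6, "dy": 0.3, "dz": 0, "wx": 0, "wy": 0, "wz": 0},
    {"dx": 0.6, "dy": 0.3, "dz": 0, "wx": 0, "wy": 0, "wz": 0},
    {"dx": 0.6, "dy": 0.3, "dz": 0, "wx": 0, "wy": 0, "wz": 0},
  ],
)

```text
time_s: 6.55
eef_pos: [0.4711, 0.1774, 0.2425]
eef_rot: [0.0, 1.0, 0.009, -0.002]
wrist_force: [-1.2, -0.2, -1.6]
opening: 0.134
grasp_force: 58.8
```

```bash
python3 - <<'E'
from h import *
w=grab('wrist','w5.png'); o=ctrl.get_obs(); print(o['eef_pos'],o['eef_rot'])
cv2.imwrite('pics/w5c.png',cv2.resize(w['frame'][0:230,140:520,::-1],None,fx=2.1,fy=2.1,interpolation=cv2.INTER_CUBIC))
E
```

```text
[0.47053592 0.17719294 0.2426229 ] [ 2.45638642e-04  9.99959734e-01  8.80137097e-03 -1.73387985e-03]
```

View pics/w5c.png

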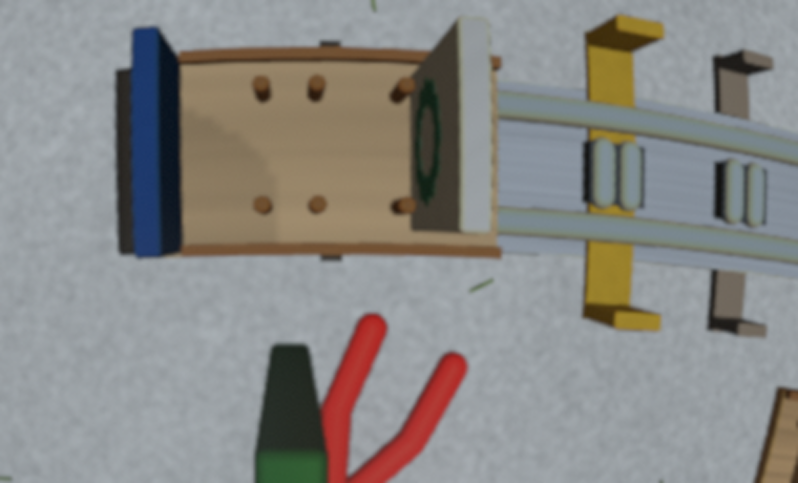

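```bash
python3 - <<'E'
from h import *
w=load('wrist')
C=lambda u,v,z: onz(w,(u+.5)/2.1-.5+140,(v+.5)/2.1-.5,z)
p=lambda n,*P:print(n,*[q[:2].round(4) for q in P], 'mid',np.mean(P,0)[:2].round(4))
p('dowtops near',C(262,203,.079),C(317,203,.079))
p('dowtops far',C(262,82,.079),C(316,81,.079))
p('ticks',C(330,41,.044),C(330,258,.044));p('ticks.04',C(330,41,.04),C(330,258,.04))
p('lipends near',C(180,250,.052),C(500,252,.052))
p('board outer top',C(134,28,.105),C(133,256,.105))
p('board inner top',C(158,28,.105),C(163,256,.105))
p('white top',C(474,17,.149),C(476,231,.149))
p('tabs top',C(640,27,.053),C(637,322,.053))
p('bar z',C(609,45,.01),C(609,300,.01))
a=(C(637,322,.053)-C(640,27,.053)); print(np.degrees(np.arctan2(*a[:2])), np.linalg.norm(a))
print(np.linalg.norm(C(330,41,.044)-C(330,258,.044)))
# held plaque: top height = tcp z -.0747+.117
o=ctrl.get_obs();zt=o['eef_pos'][2]-.0747+.117
f=w['frame'].astype(int)
for r in (225,240,260,290,320): 
    xs=[x for x in range(240,320) if f[r,x,1]>f[r,x,0]+25]; 
    if xs: print(r,xs[0],xs[-1],onz(w,(xs[0]+xs[-1])/2,r,zt)[:2].round(4))
E
```

```text
dowtops near [0.5571 0.1896] [0.5575 0.1654] mid [0.5573 0.1775]
dowtops far [0.6123 0.1905] [0.6131 0.1669] mid [0.6127 0.1787]
ticks [0.6424 0.1592] [0.5316 0.1571] mid [0.587  0.1581]
ticks.04 [0.6435 0.159 ] [0.5314 0.1568] mid [0.5875 0.1579]
lipends near [0.5352 0.2303] [0.5391 0.0727] mid [0.5372 0.1515]
board outer top [0.6322 0.2426] [0.5347 0.2415] mid [0.5834 0.2421]
board inner top [0.6315 0.2325] [0.5344 0.2289] mid [0.583  0.2307]
white top [0.6259 0.1143] [0.5477 0.1123] mid [0.5868 0.1133]
tabs top [ 0.6696 -0.0042] [ 0.5087 -0.0084] mid [ 0.5892 -0.0063]
bar z [ 0.6695 -0.006 ] [ 0.5158 -0.0115] mid [ 0.5926 -0.0087]
-91.49955030172443 0.16089488878824132
0.11081210359244192
225 263 293 [0.5082 0.1762]
240 263 294 [0.5029 0.176 ]
260 263 293 [0.4955 0.176 ]
290 263 293 [0.4834 0.1758]
320 264 293 [0.4698 0.1754]
```

>>> servo_tool(
  steps=[
    {"dx": 0.2, "dy": 0, "dz": 0, "wx": 0, "wy": 0, "wz": 0},
    {"dx": 0.4, "dy": 0.02, "dz": 0, "wx": 0, "wy": 0, "wz": 0},
    {"dx": 0.6, "dy": 0.02, "dz": 0, "wx": 0, "wy": 0, "wz": 0},
    {"dx": 0.8, "dy": 0.02, "dz": 0, "wx": 0, "wy": 0, "wz": 0.002},
    {"dx": 1.0, "dy": 0.02, "dz": 0, "wx": 0, "wy": 0, "wz": 0.002},
  ],
)

```text
time_s: 7.02
eef_pos: [0.5713, 0.1789, 0.2438]
eef_rot: [0.0, 1.0, 0.012, -0.001]
wrist_force: [1.4, 0.7, 0.0]
opening: 0.135
grasp_force: 58.9
```

>>> servo_tool(
  steps=[
    {"dx": 0.14, "dy": 0, "dz": -0.1, "wx": 0, "wy": 0, "wz": 0},
    {"dx": 0.14, "dy": 0, "dz": -0.3, "wx": 0, "wy": 0, "wz": 0},
    {"dx": 0.14, "dy": 0, "dz": -0.6, "wx": 0, "wy": 0, "wz": 0},
    {"dx": 0.14, "dy": 0, "dz": -0.92, "wx": 0, "wy": 0, "wz": 0},
    {"dx": 0.14, "dy": 0, "dz": -0.92, "wx": 0, "wy": 0, "wz": 0},
  ],
)

```text
time_s: 7.43
eef_pos: [0.5799, 0.1782, 0.1449]
eef_rot: [0.001, 1.0, 0.012, -0.007]
wrist_force: [-1.5, 0.6, -2.7]
opening: 0.133
grasp_force: 58.8
```

```bash
python3 - <<'E'
from h import *
w=grab('wrist'); o=ctrl.get_obs(); print(o['eef_pos'],o['eef_rot'],o['wrist_force'])
b=grab('side')
s=cv2.resize(b['frame'][180:340,150:290,::-1],(525,600),interpolation=cv2.INTER_CUBIC)
v=w['frame'][:360,140:420,::-1]
v=cv2.copyMakeBorder(v,0,240,0,0-0,cv2.BORDER_CONSTANT)[:600,:275]
cv2.imwrite('pics/w6.png',np.hstack([v,s]))
E
```

```text
[0.58162923 0.17855865 0.14826463] [ 4.49159383e-04  9.99921811e-01  1.15747359e-02 -4.71114516e-03] [-0.7686654   0.55804701 -0.07241179]
```

View pics/w6.png

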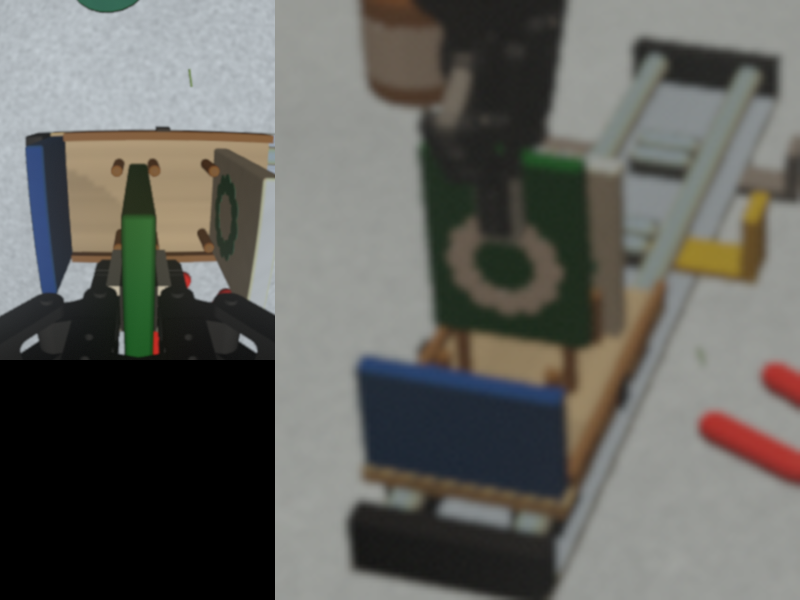

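```bash
python3 - <<'E'
from h import *
w=load('wrist')
print(onz(w,277.5,165,.0856),onz(w,257.2,163,.079),onz(w,293.5,162,.079))
cx=w['frame'][150:180,250:305].astype(int)
for r in(166,170,174,178): print(r,[ (250+i,*cx[r-150,i]) for i in range(0,55,2)] if r==166 else '')
s=vision.camera('wrist')['frame'];cv2.imwrite('pics/w7.png',cv2.resize(s[140:290,230:330,::-1],(400,600),interpolation=cv2.INTER_CUBIC))
E
```

```text
[0.61867274 0.17752134 0.0856    ] [0.61851782 0.19064391 0.079     ] [0.61969095 0.16722084 0.079     ]
166 [(250, np.int64(166), np.int64(146), np.int64(115)), (252, np.int64(127), np.int64(105), np.int64(80)), (254, np.int64(107), np.int64(73), np.int64(46)), (256, np.int64(117), np.int64(81), np.int64(49)), (258, np.int64(112), np.int64(77), np.int64(47)), (260, np.int64(90), np.int64(61), np.int64(39)), (262, np.int64(76), np.int64(58), np.int64(41)), (264, np.int64(143), np.int64(124), np.int64(97)), (266, np.int64(168), np.int64(147), np.int64(117)), (268, np.int64(138), np.int64(123), np.int64(96)), (270, np.int64(47), np.int64(50), np.int64(34)), (272, np.int64(35), np.int64(43), np.int64(28)), (274, np.int64(34), np.int64(42), np.int64(27)), (276, np.int64(35), np.int64(42), np.int64(28)), (278, np.int64(33), np.int64(41), np.int64(27)), (280, np.int64(33), np.int64(42), np.int64(27)), (282, np.int64(32), np.int64(41), np.int64(26)), (284, np.int64(32), np.int64(41), np.int64(26)), (286, np.int64(52), np.int64(53), np.int64(36)), (288, np.int64(73), np.int64(56), np.int64(39)), (290, np.int64(85), np.int64(58), np.int64(37)), (292, np.int64(108), np.int64(73), np.int64(44)), (294, np.int64(117), np.int64(81), np.int64(48)), (296, np.int64(114), np.int64(78), np.int64(47)), (298, np.int64(109), np.int64(82), np.int64(58)), (300, np.int64(153), np.int64(133), np.int64(105)), (302, np.int64(167), np.int64(147), np.int64(116)), (304, np.int64(166), np.int64(146), np.int64(116))]
170 
174 
178
```

View pics/w7.png

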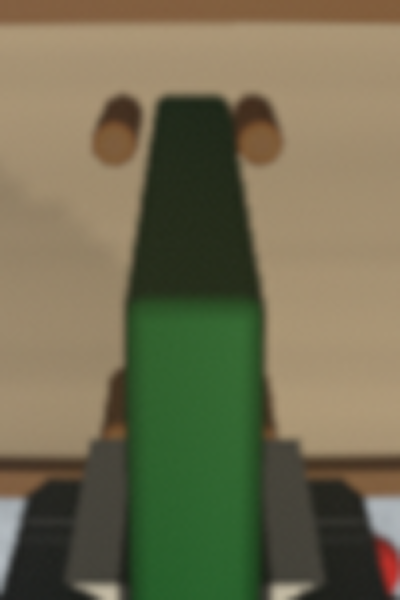

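The close view shows the round dowel tops at about (259,175) and (295,175) in full-frame pixels. The plaque's bottom end lies between them at about (278,164).

```bash
python3 - <<'E'
from h import *
w=load('wrist');o=ctrl.get_obs();print(o['eef_pos'])
a,b=onz(w,258.8,175.3,.079),onz(w,294.8,175.3,.079)
print(a,b,(a+b)/2, onz(w,278,164,.0856), onz(w,270,164,.0856),onz(w,286,164,.0856))
E
```

```text
[0.58561228 0.1791811  0.15341719]
[0.61038295 0.18953203 0.079     ] [0.61090994 0.16607475 0.079     ] [0.61064645 0.17780339 0.079     ] [0.61931713 0.17722319 0.0856    ] [0.61920882 0.18222464 0.0856    ] [0.61943631 0.17222181 0.0856    ]
```

>>> servo_tool(
  steps=[
    {"dx": 0, "dy": 0.01, "dz": -0.05, "wx": 0, "wy": 0, "wz": 0},
    {"dx": 0, "dy": 0.01, "dz": -0.15, "wx": 0, "wy": 0, "wz": 0},
    {"dx": 0, "dy": 0.01, "dz": -0.25, "wx": 0, "wy": 0, "wz": 0},
    {"dx": 0, "dy": 0.01, "dz": -0.35, "wx": 0, "wy": 0, "wz": 0},
    {"dx": 0, "dy": 0.01, "dz": -0.35, "wx": 0, "wy": 0, "wz": 0},
  ],
)

```text
time_s: 8.0
eef_pos: [0.5838, 0.1802, 0.1144]
eef_rot: [0.0, 1.0, 0.012, -0.002]
wrist_force: [-1.0, 0.5, -1.3]
opening: 0.132
grasp_force: 58.8
```

>>> servo_tool(
  steps=[
    {"dx": 0, "dy": 0, "dz": 0, "wx": 0, "wy": 0, "wz": 0},
    {"dx": 0, "dy": 0, "dz": 0, "wx": 0, "wy": 0, "wz": 0},
    {"dx": 0, "dy": 0, "dz": 0, "wx": 0, "wy": 0, "wz": 0},
    {"dx": 0, "dy": 0, "dz": 0, "wx": 0, "wy": 0, "wz": 0},
    {"dx": 0, "dy": 0, "dz": 0, "wx": 0, "wy": 0, "wz": 0},
  ],
)

```text
time_s: 8.42
eef_pos: [0.5859, 0.1805, 0.1178]
eef_rot: [-0.0, 1.0, 0.012, 0.0]
wrist_force: [-0.3, -0.1, 0.1]
opening: 0.136
grasp_force: 58.8
```

>>> servo_tool(
  steps=[
    {"dx": 0, "dy": 0, "dz": -0.03, "wx": 0, "wy": 0, "wz": 0},
    {"dx": 0, "dy": 0, "dz": -0.06, "wx": 0, "wy": 0, "wz": 0},
    {"dx": 0, "dy": 0, "dz": -0.09, "wx": 0, "wy": 0, "wz": 0},
    {"dx": 0, "dy": 0, "dz": -0.1, "wx": 0, "wy": 0, "wz": 0},
    {"dx": 0, "dy": 0, "dz": -0.1, "wx": 0, "wy": 0, "wz": 0},
  ],
)

```text
time_s: 8.83
eef_pos: [0.5854, 0.1804, 0.107]
eef_rot: [0.0, 1.0, 0.012, -0.0]
wrist_force: [0.2, 0.4, -1.0]
opening: 0.133
grasp_force: 59.0
```

>>> servo_tool(
  steps=[
    {"dx": 0, "dy": 0, "dz": 0, "wx": 0, "wy": 0, "wz": 0},
    {"dx": 0, "dy": 0, "dz": 0, "wx": 0, "wy": 0, "wz": 0},
    {"dx": 0, "dy": 0, "dz": 0, "wx": 0, "wy": 0, "wz": 0},
    {"dx": 0, "dy": 0, "dz": 0, "wx": 0, "wy": 0, "wz": 0},
    {"dx": 0, "dy": 0, "dz": 0, "wx": 0, "wy": 0, "wz": 0},
  ],
)

```text
time_s: 9.25
eef_pos: [0.5856, 0.1804, 0.1073]
eef_rot: [-0.0, 1.0, 0.012, 0.0]
wrist_force: [0.8, -0.6, 0.1]
opening: 0.135
grasp_force: 59.0
```

>>> servo_tool(
  steps=[
    {"dx": 0, "dy": 0, "dz": -0.005, "wx": 0, "wy": 0, "wz": 0},
    {"dx": 0, "dy": 0, "dz": -0.01, "wx": 0, "wy": 0, "wz": 0},
    {"dx": 0, "dy": 0, "dz": -0.015, "wx": 0, "wy": 0, "wz": 0},
    {"dx": 0, "dy": 0, "dz": -0.015, "wx": 0, "wy": 0, "wz": 0},
    {"dx": 0, "dy": 0, "dz": -0.015, "wx": 0, "wy": 0, "wz": 0},
  ],
)

```text
time_s: 9.67
eef_pos: [0.5857, 0.1805, 0.1067]
eef_rot: [0.0, 1.0, 0.012, 0.0]
wrist_force: [-3.3, 0.0, 5.6]
opening: 0.132
grasp_force: 59.9
```

>>> servo_tool(
  steps=[
    {"dx": 0, "dy": 0, "dz": 0, "wx": 0, "wy": 0, "wz": 0},
    {"dx": 0, "dy": 0, "dz": 0, "wx": 0, "wy": 0, "wz": 0},
    {"dx": 0, "dy": 0, "dz": 0, "wx": 0, "wy": 0, "wz": 0},
    {"dx": 0, "dy": 0, "dz": 0, "wx": 0, "wy": 0, "wz": 0},
    {"dx": 0, "dy": 0, "dz": 0, "wx": 0, "wy": 0, "wz": 0},
  ],
  jaw=0.4,
)

```text
time_s: 10.08
eef_pos: [0.5856, 0.1804, 0.1056]
eef_rot: [-0.0, 1.0, 0.012, -0.0]
wrist_force: [0.0, -0.4, 0.7]
opening: 0.4
grasp_force: 0.0
```

>>> servo_tool(
  steps=[
    {"dx": 0, "dy": 0, "dz": 0, "wx": 0, "wy": 0, "wz": 0},
    {"dx": 0, "dy": 0, "dz": 0.1, "wx": 0, "wy": 0, "wz": 0},
    {"dx": 0, "dy": 0, "dz": 0.3, "wx": 0, "wy": 0, "wz": 0},
    {"dx": 0, "dy": 0, "dz": 0.6, "wx": 0, "wy": 0, "wz": 0},
    {"dx": 0, "dy": 0, "dz": 0.9, "wx": 0, "wy": 0, "wz": 0},
  ],
)

```text
time_s: 10.5
eef_pos: [0.5849, 0.1803, 0.1966]
eef_rot: [0.0, 1.0, 0.012, -0.001]
wrist_force: [0.8, 0.2, -0.2]
opening: 0.4
grasp_force: 0.0
```

```bash
python3 - <<'E'
from h import *
w=grab('wrist','w8.png');o=ctrl.get_obs();print(o['eef_pos'],o['opening'],o['time_s'])
f=w['frame'].astype(int)
m=((f[...,1]>f[...,0]+25)&(f[...,1]>f[...,2]+20)).astype(np.uint8)
n,l,s,c=cv2.connectedComponentsWithStats(m)
for i in range(1,n):
    if s[i,4]>300: print(s[i],c[i])
for r in range(150,330,12):
    xs=np.nonzero(m[r,230:330])[0]+230
    if len(xs): print(r,xs.min(),xs.max(),onz(w,(xs.min()+xs.max())/2,r,.149)[:2].round(4))
E
```

```text
[0.5888749  0.18092673 0.20475398] 0.4035674253122174 10.55
[ 270  166   17  116 1880] [277.93244681 221.80265957]
[ 15 333  50  31 436] [ 41.52981651 350.04816514]
174 270 286 [0.6208 0.1793]
186 270 286 [0.6135 0.1792]
198 270 286 [0.606 0.179]
210 270 286 [0.5984 0.1788]
222 270 286 [0.5906 0.1786]
234 270 285 [0.5825 0.1787]
246 271 285 [0.5743 0.1782]
258 271 285 [0.5657 0.178 ]
270 271 285 [0.5569 0.1778]
```

>>> servo_tool(
  steps=[
    {"dx": 0, "dy": 0.1, "dz": 0, "wx": 0, "wy": 0, "wz": 0},
    {"dx": 0, "dy": 0.35, "dz": 0, "wx": 0, "wy": 0, "wz": 0},
    {"dx": 0, "dy": 0.6, "dz": 0, "wx": 0, "wy": 0, "wz": 0},
    {"dx": -0.02, "dy": 0.85, "dz": 0, "wx": 0, "wy": 0, "wz": 0},
    {"dx": -0.02, "dy": 1.0, "dz": 0, "wx": 0, "wy": 0, "wz": 0.001},
  ],
)

```text
time_s: 10.97
eef_pos: [0.5826, 0.283, 0.1953]
eef_rot: [-0.0, 1.0, 0.014, -0.001]
wrist_force: [0.3, -0.2, -1.7]
opening: 0.404
grasp_force: 0.0
```

>>> servo_tool(
  steps=[
    {"dx": 0, "dy": 0.1, "dz": 0, "wx": 0, "wy": 0, "wz": 0},
    {"dx": 0, "dy": 0.1, "dz": 0, "wx": 0, "wy": 0, "wz": 0},
    {"dx": 0, "dy": 0.1, "dz": -0.2, "wx": 0, "wy": 0, "wz": 0},
    {"dx": 0, "dy": 0.1, "dz": -0.4, "wx": 0, "wy": 0, "wz": 0},
    {"dx": 0, "dy": 0.1, "dz": -0.6, "wx": 0, "wy": 0, "wz": 0},
  ],
  jaw=0,
)

```text
time_s: 11.38
eef_pos: [0.5841, 0.2894, 0.1354]
eef_rot: [0.0, 1.0, 0.013, 0.0]
wrist_force: [-0.1, 0.3, -0.7]
opening: 0.003
grasp_force: 0.0
```

```bash
python3 - <<'E'
from h import *
w=grab('wrist','w9.png');o=ctrl.get_obs();print(o['eef_pos'],o['eef_rot'],o['opening'],o['time_s'],o['q'])
E
```

```text
[0.58126376 0.28838606 0.13009675] [ 0.00116306  0.999911    0.01288258 -0.00326677] 0.0002889872009876159 11.4333 [ 2.78258977e-01  4.44071820e-01  1.48416890e+00 -5.65509472e-04
  1.22026690e+00  1.82348530e+00]
```

>>> servo_tool(
  steps=[
    {"dx": 0, "dy": 0, "dz": -0.2, "wx": 0, "wy": 0, "wz": 0},
    {"dx": 0, "dy": 0, "dz": -0.4, "wx": 0, "wy": 0, "wz": 0},
    {"dx": 0, "dy": 0, "dz": -0.55, "wx": 0, "wy": 0, "wz": 0},
    {"dx": 0, "dy": 0, "dz": -0.64, "wx": 0, "wy": 0, "wz": 0},
    {"dx": 0, "dy": 0, "dz": -0.64, "wx": 0, "wy": 0, "wz": 0},
  ],
)

```text
time_s: 11.85
eef_pos: [0.5823, 0.2891, 0.0696]
eef_rot: [0.001, 1.0, 0.013, -0.002]
wrist_force: [1.0, -0.3, 0.5]
opening: -0.001
grasp_force: 0.0
```

>>> servo_tool(
  steps=[
    {"dx": 0, "dy": -0.04, "dz": 0, "wx": 0, "wy": 0, "wz": 0},
    {"dx": 0, "dy": -0.08, "dz": 0, "wx": 0, "wy": 0, "wz": 0},
    {"dx": 0, "dy": -0.12, "dz": 0, "wx": 0, "wy": 0, "wz": 0},
    {"dx": 0, "dy": -0.16, "dz": 0, "wx": 0, "wy": 0, "wz": 0},
    {"dx": 0, "dy": -0.2, "dz": 0, "wx": 0, "wy": 0, "wz": 0},
  ],
)

```text
time_s: 12.27
eef_pos: [0.5842, 0.27, 0.0728]
eef_rot: [-0.0, 1.0, 0.013, 0.001]
wrist_force: [0.9, 0.3, -0.0]
opening: 0.002
grasp_force: 0.0
```

>>> servo_tool(
  steps=[
    {"dx": 0, "dy": -0.02, "dz": 0, "wx": 0, "wy": 0, "wz": 0},
    {"dx": 0, "dy": -0.04, "dz": 0, "wx": 0, "wy": 0, "wz": 0},
    {"dx": 0, "dy": -0.06, "dz": 0, "wx": 0, "wy": 0, "wz": 0},
    {"dx": 0, "dy": -0.08, "dz": 0, "wx": 0, "wy": 0, "wz": 0},
    {"dx": 0, "dy": -0.1, "dz": 0, "wx": 0, "wy": 0, "wz": 0},
  ],
)

```text
time_s: 12.68
eef_pos: [0.5835, 0.2603, 0.0717]
eef_rot: [-0.0, 1.0, 0.013, -0.0]
wrist_force: [0.5, 0.2, -0.2]
opening: -0.002
grasp_force: 0.0
```

>>> servo_tool(
  steps=[
    {"dx": 0, "dy": -0.01, "dz": 0, "wx": 0, "wy": 0, "wz": 0},
    {"dx": 0, "dy": -0.02, "dz": 0, "wx": 0, "wy": 0, "wz": 0},
    {"dx": 0, "dy": -0.03, "dz": 0, "wx": 0, "wy": 0, "wz": 0},
    {"dx": 0, "dy": -0.04, "dz": 0, "wx": 0, "wy": 0, "wz": 0},
    {"dx": 0, "dy": -0.05, "dz": 0, "wx": 0, "wy": 0, "wz": 0},
  ],
)

```text
time_s: 13.1
eef_pos: [0.5836, 0.2572, 0.0718]
eef_rot: [-0.001, 1.0, 0.013, 0.0]
wrist_force: [0.7, 7.9, -2.7]
opening: -0.004
grasp_force: 4.4
```

>>> servo_tool(
  steps=[
    {"dx": 0, "dy": -0.01, "dz": 0, "wx": 0, "wy": 0, "wz": 0},
    {"dx": 0, "dy": -0.02, "dz": 0, "wx": 0, "wy": 0, "wz": 0},
    {"dx": 0, "dy": -0.03, "dz": 0, "wx": 0, "wy": 0, "wz": 0},
    {"dx": 0, "dy": -0.04, "dz": 0, "wx": 0, "wy": 0, "wz": 0},
    {"dx": 0, "dy": -0.05, "dz": 0, "wx": 0, "wy": 0, "wz": 0},
  ],
)

```text
time_s: 13.52
eef_pos: [0.5838, 0.2512, 0.0718]
eef_rot: [-0.0, 1.0, 0.014, 0.0]
wrist_force: [1.4, 3.5, -1.7]
opening: 0.001
grasp_force: 1.4
```

>>> servo_tool(
  steps=[
    {"dx": 0, "dy": -0.03, "dz": 0, "wx": 0, "wy": 0, "wz": 0},
    {"dx": 0, "dy": -0.06, "dz": 0, "wx": 0, "wy": 0, "wz": 0},
    {"dx": 0, "dy": -0.1, "dz": 0, "wx": 0, "wy": 0, "wz": 0},
    {"dx": 0, "dy": -0.14, "dz": 0, "wx": 0, "wy": 0, "wz": 0},
    {"dx": 0, "dy": -0.18, "dz": 0, "wx": 0, "wy": 0, "wz": 0},
  ],
)

```text
time_s: 13.93
eef_pos: [0.5836, 0.2318, 0.0718]
eef_rot: [-0.0, 1.0, 0.013, -0.0]
wrist_force: [0.8, 1.1, -0.9]
opening: 0.001
grasp_force: 0.7
```

>>> servo_tool(
  steps=[
    {"dx": 0, "dy": -0.04, "dz": 0, "wx": 0, "wy": 0, "wz": 0},
    {"dx": 0, "dy": -0.08, "dz": 0, "wx": 0, "wy": 0, "wz": 0},
    {"dx": 0, "dy": -0.12, "dz": 0, "wx": 0, "wy": 0, "wz": 0},
    {"dx": 0, "dy": -0.16, "dz": 0, "wx": 0, "wy": 0, "wz": 0},
    {"dx": 0.01, "dy": -0.2, "dz": 0, "wx": 0, "wy": 0, "wz": 0},
  ],
)

```text
time_s: 14.35
eef_pos: [0.5843, 0.212, 0.0718]
eef_rot: [0.0, 1.0, 0.013, -0.0]
wrist_force: [-1.4, 0.3, 0.9]
opening: 0.001
grasp_force: 0.6
```

>>> servo_tool(
  steps=[
    {"dx": 0, "dy": -0.04, "dz": 0, "wx": 0, "wy": 0, "wz": 0},
    {"dx": 0, "dy": -0.08, "dz": 0, "wx": 0, "wy": 0, "wz": 0},
    {"dx": 0, "dy": -0.12, "dz": 0, "wx": 0, "wy": 0, "wz": 0},
    {"dx": 0, "dy": -0.16, "dz": 0, "wx": 0, "wy": 0, "wz": 0},
    {"dx": 0.01, "dy": -0.2, "dz": 0, "wx": 0, "wy": 0, "wz": 0},
  ],
)

```text
time_s: 14.77
eef_pos: [0.5853, 0.192, 0.0717]
eef_rot: [0.0, 1.0, 0.013, -0.0]
wrist_force: [-1.4, 1.4, -0.1]
opening: -0.004
grasp_force: 0.7
```

>>> servo_tool(
  steps=[
    {"dx": 0, "dy": -0.04, "dz": 0, "wx": 0, "wy": 0, "wz": 0},
    {"dx": 0, "dy": -0.08, "dz": 0, "wx": 0, "wy": 0, "wz": 0},
    {"dx": 0, "dy": -0.12, "dz": 0, "wx": 0, "wy": 0, "wz": 0},
    {"dx": 0, "dy": -0.16, "dz": 0, "wx": 0, "wy": 0, "wz": 0},
    {"dx": 0.01, "dy": -0.19, "dz": 0, "wx": 0, "wy": 0, "wz": 0},
  ],
)

```text
time_s: 15.18
eef_pos: [0.5864, 0.1729, 0.0717]
eef_rot: [0.0, 1.0, 0.013, -0.0]
wrist_force: [-0.9, 1.3, 0.1]
opening: 0.0
grasp_force: 0.5
```

```bash
cat > m.py <<'E'
from h import *
o=ctrl.get_obs();print(o['eef_pos'],o['wrist_force'].round(1) if hasattr(o['wrist_force'],'round') else o['wrist_force'])
w=grab('wrist'); cv2.imwrite('pics/w%d.png'%(o['time_s']*100),w['frame'][:,:,::-1])
f=w['frame'].astype(int)
m=((f[...,1]>f[...,0]+25)&(f[...,1]>f[...,2]+20)).astype(np.uint8)
for r in range(100,300,20):
    xs=np.nonzero(m[r,60:500])[0]+60
    if len(xs): print('green',r,xs.min(),xs.max(),onz(w,(xs.min()+xs.max())/2,r,.149)[:2].round(4))
y=((f[...,0]>f[...,2]+60)&(f[...,1]>f[...,2]+45)).astype(np.uint8)
n,l,s,c=cv2.connectedComponentsWithStats(y)
for i in range(1,n):
    if s[i,4]>60: print('yellow',s[i],c[i].round(1),onz(w,*c[i],.053)[:2].round(4))
E
python3 m.py
```

```text
[0.58636139 0.17289559 0.07174812] [-0.9  1.3  0.1]
yellow [537 116  23  17 312] [548.3 123.7] [0.6707 0.0009]
yellow [ 499  122   31   42 1072] [514.2 143.3] [0.6543 0.0312]
```

```bash
python3 - <<'E'
from h import *
w=load('wrist'); f=w['frame']
for dy in(.178,): 
    y=.178-(.2575-.1729)
    print(y,proj(w,np.array([.622,y,.149])),proj(w,np.array([.587,y,.149])))
for n in('scene','side'):
    c=grab(n); h=cv2.cvtColor(c['frame'],cv2.COLOR_RGB2HSV)
    print(n,proj(c,np.array([.587,y,.149])),proj(c,np.array([.587,y,.1])))
    m=cv2.inRange(h,(45,90,25),(75,255,255)); k,l,s,ce=cv2.connectedComponentsWithStats(m)
    for i in range(1,k):
        if s[i,4]>80: print(s[i],ce[i].round())
u,v=proj(w,np.array([.622,y,.149])).round().astype(int)
for r in range(v-20,v+60,20): print(r,[f[r,x].tolist() for x in range(u-25,min(u+26,560),5)])
E
```

```text
0.09339999999999998 [540.10803784 271.50175841] [503.75548514 360.44601863]
scene [344.8644239  198.38476646] [342.58734484 211.12429958]
[403 122  23  14 156] [414. 130.]
[430 129  20  13 111] [439. 135.]
[412 133  23  14 115] [426. 140.]
[ 38 169  14  15  98] [ 44. 176.]
[ 56 176  29  17 223] [ 68. 183.]
[ 45 183  13  14 107] [ 51. 189.]
[333 190  19  22 103] [342. 201.]
[ 67 194  18  15 127] [ 75. 201.]
[527 195  18  14 189] [536. 201.]
[495 214  15  18 170] [502. 222.]
[513 231  17  17 155] [523. 241.]
[ 65 234  22  19 306] [ 75. 243.]
[ 37 285  22  17 233] [ 47. 293.]
[ 81 290  16  15 182] [ 88. 297.]
side [225.9907409 214.9000522] [226.78838933 236.05932119]
[470 155  22   9  98] [481. 159.]
[228 212  18  29 233] [237. 222.]
[ 94 261  40  44 721] [115. 287.]
[  0 355  26  40 662] [ 10. 373.]
252 [[9, 30, 11], [9, 31, 12], [7, 29, 10], [7, 30, 10], [10, 31, 12], [10, 37, 14], [19, 65, 25], [21, 73, 27], [24, 79, 31]]
272 [[6, 28, 8], [8, 30, 12], [8, 31, 12], [7, 30, 13], [13, 50, 18], [26, 87, 34], [29, 95, 37], [28, 94, 36], [28, 92, 35]]
292 [[7, 30, 11], [10, 31, 15], [8, 31, 12], [19, 66, 25], [28, 93, 35], [29, 95, 37], [28, 94, 36], [24, 62, 30], [45, 56, 43]]
312 [[9, 30, 12], [10, 38, 15], [25, 81, 31], [29, 95, 37], [29, 94, 37], [28, 94, 36], [72, 69, 57], [75, 68, 57], [75, 69, 57]]
```

>>> servo_tool(
  steps=[
    {"dx": 0, "dy": -0.04, "dz": 0, "wx": 0, "wy": 0, "wz": 0},
    {"dx": 0, "dy": -0.08, "dz": 0, "wx": 0, "wy": 0, "wz": 0},
    {"dx": 0, "dy": -0.12, "dz": 0, "wx": 0, "wy": 0, "wz": 0},
    {"dx": 0, "dy": -0.16, "dz": 0, "wx": 0, "wy": 0, "wz": 0},
    {"dx": 0, "dy": -0.2, "dz": 0, "wx": 0, "wy": 0, "wz": 0},
  ],
)

```text
time_s: 15.75
eef_pos: [0.5868, 0.153, 0.0719]
eef_rot: [-0.0, 1.0, 0.013, 0.0]
wrist_force: [0.9, 1.7, -0.6]
opening: 0.0
grasp_force: 0.7
```

>>> servo_tool(
  steps=[
    {"dx": 0, "dy": -0.04, "dz": 0, "wx": 0, "wy": 0, "wz": 0},
    {"dx": 0, "dy": -0.08, "dz": 0, "wx": 0, "wy": 0, "wz": 0},
    {"dx": 0, "dy": -0.12, "dz": 0, "wx": 0, "wy": 0, "wz": 0},
    {"dx": 0, "dy": -0.16, "dz": 0, "wx": 0, "wy": 0, "wz": 0},
    {"dx": 0.01, "dy": -0.2, "dz": 0, "wx": 0, "wy": 0, "wz": 0},
  ],
)

```text
time_s: 16.17
eef_pos: [0.5871, 0.133, 0.0717]
eef_rot: [-0.0, 1.0, 0.013, -0.001]
wrist_force: [-0.7, 2.3, 0.8]
opening: 0.0
grasp_force: 0.8
```

>>> servo_tool(
  steps=[
    {"dx": 0, "dy": -0.04, "dz": 0, "wx": 0, "wy": 0, "wz": 0},
    {"dx": 0, "dy": -0.08, "dz": 0, "wx": 0, "wy": 0, "wz": 0},
    {"dx": 0, "dy": -0.11, "dz": 0, "wx": 0, "wy": 0, "wz": 0},
    {"dx": 0, "dy": -0.13, "dz": 0, "wx": 0, "wy": 0, "wz": 0},
    {"dx": 0.01, "dy": -0.15, "dz": 0, "wx": 0, "wy": 0, "wz": 0},
  ],
)

```text
time_s: 16.58
eef_pos: [0.5882, 0.1181, 0.0716]
eef_rot: [0.0, 1.0, 0.013, -0.0]
wrist_force: [-0.4, 0.8, -0.2]
opening: -0.001
grasp_force: 0.5
```

>>> servo_tool(
  steps=[
    {"dx": 0, "dy": -0.01, "dz": 0, "wx": 0, "wy": 0, "wz": 0},
    {"dx": 0, "dy": -0.02, "dz": 0, "wx": 0, "wy": 0, "wz": 0},
    {"dx": 0, "dy": -0.03, "dz": 0, "wx": 0, "wy": 0, "wz": 0},
    {"dx": 0, "dy": -0.04, "dz": 0, "wx": 0, "wy": 0, "wz": 0},
    {"dx": 0, "dy": -0.05, "dz": 0, "wx": 0, "wy": 0, "wz": 0},
  ],
)

```text
time_s: 17.0
eef_pos: [0.5886, 0.1134, 0.0718]
eef_rot: [0.0, 1.0, 0.013, 0.0]
wrist_force: [0.6, 0.2, -1.4]
opening: 0.002
grasp_force: 0.5
```

>>> servo_tool(
  steps=[
    {"dx": 0, "dy": -0.01, "dz": 0, "wx": 0, "wy": 0, "wz": 0},
    {"dx": 0, "dy": -0.02, "dz": 0, "wx": 0, "wy": 0, "wz": 0},
    {"dx": 0, "dy": -0.03, "dz": 0, "wx": 0, "wy": 0, "wz": 0},
    {"dx": 0, "dy": -0.04, "dz": 0, "wx": 0, "wy": 0, "wz": 0},
    {"dx": 0, "dy": -0.05, "dz": 0, "wx": 0, "wy": 0, "wz": 0},
  ],
)

```text
time_s: 17.42
eef_pos: [0.5887, 0.1094, 0.0718]
eef_rot: [-0.001, 1.0, 0.013, 0.0]
wrist_force: [1.7, 8.3, -1.3]
opening: 0.001
grasp_force: 4.3
```

>>> servo_tool(
  steps=[
    {"dx": 0, "dy": -0.01, "dz": 0, "wx": 0, "wy": 0, "wz": 0},
    {"dx": 0, "dy": -0.015, "dz": 0, "wx": 0, "wy": 0, "wz": 0},
    {"dx": 0, "dy": -0.02, "dz": 0, "wx": 0, "wy": 0, "wz": 0},
    {"dx": 0, "dy": -0.025, "dz": 0, "wx": 0, "wy": 0, "wz": 0},
    {"dx": 0, "dy": -0.03, "dz": 0, "wx": 0, "wy": 0, "wz": 0},
  ],
)

```text
time_s: 17.83
eef_pos: [0.5888, 0.1067, 0.0719]
eef_rot: [-0.001, 1.0, 0.014, 0.0]
wrist_force: [1.5, 6.7, -1.3]
opening: -0.003
grasp_force: 3.2
```

>>> servo_tool(
  steps=[
    {"dx": 0, "dy": -0.005, "dz": 0, "wx": 0, "wy": 0, "wz": 0},
    {"dx": 0, "dy": -0.01, "dz": 0, "wx": 0, "wy": 0, "wz": 0},
    {"dx": 0, "dy": -0.015, "dz": 0, "wx": 0, "wy": 0, "wz": 0},
    {"dx": 0, "dy": -0.02, "dz": 0, "wx": 0, "wy": 0, "wz": 0},
    {"dx": 0, "dy": -0.025, "dz": 0, "wx": 0, "wy": 0, "wz": 0},
  ],
)

```text
time_s: 18.25
eef_pos: [0.5888, 0.1031, 0.0719]
eef_rot: [-0.0, 1.0, 0.013, 0.0]
wrist_force: [2.4, 3.1, -1.4]
opening: 0.004
grasp_force: 1.5
```

>>> servo_tool(
  steps=[
    {"dx": 0, "dy": -0.005, "dz": 0, "wx": 0, "wy": 0, "wz": 0},
    {"dx": 0, "dy": -0.01, "dz": 0, "wx": 0, "wy": 0, "wz": 0},
    {"dx": 0, "dy": -0.015, "dz": 0, "wx": 0, "wy": 0, "wz": 0},
    {"dx": 0, "dy": -0.02, "dz": 0, "wx": 0, "wy": 0, "wz": 0},
    {"dx": 0, "dy": -0.025, "dz": 0, "wx": 0, "wy": 0, "wz": 0},
  ],
)

```text
time_s: 18.67
eef_pos: [0.5884, 0.0999, 0.0718]
eef_rot: [0.0, 1.0, 0.013, -0.0]
wrist_force: [-0.5, 0.1, 0.3]
opening: -0.004
grasp_force: 0.0
```

```bash
cat > s.py <<'E'
from h import *
o=ctrl.get_obs();print(o['eef_pos'],np.round(o['wrist_force'],1))
w=grab('wrist');f=w['frame'].astype(int)
# green top edge near x=.6 and white top, rows along image
y0=o['eef_pos'][1]-.2575+.178
for X in(.60,.615):
    u,v=proj(w,np.array([X,y0,.149]));v=int(round(v))
    if 0<=v<420:
        xs=[x for x in range(300,560) if f[v,x,1]>55 and f[v,x,1]>f[v,x,0]*1.8]
        if xs: print(X,u.round(1),xs[0],xs[-1],onz(w,xs[0],v,.149)[:2],onz(w,xs[-1],v,.149)[:2],'expected yc',y0)
E
python3 s.py
```

```text
[0.58841887 0.09991663 0.07176925] [-0.5  0.1  0.3]
0.6 515.2 500 521 [0.60129675 0.02805697] [0.59926504 0.01719341] expected yc 0.02041663210301825
0.615 530.9 514 537 [0.61608157 0.0286851 ] [0.61471733 0.01726478] expected yc 0.02041663210301825
```

>>> servo_tool(
  steps=[
    {"dx": 0, "dy": 0.15, "dz": 0, "wx": 0, "wy": 0, "wz": 0},
    {"dx": 0, "dy": 0.35, "dz": 0, "wx": 0, "wy": 0, "wz": 0},
    {"dx": 0, "dy": 0.4, "dz": 0.2, "wx": 0, "wy": 0, "wz": 0},
    {"dx": 0, "dy": 0.4, "dz": 0.6, "wx": 0, "wy": 0, "wz": 0},
    {"dx": 0, "dy": 0.4, "dz": 1.0, "wx": 0, "wy": 0, "wz": 0},
  ],
)

```text
time_s: 19.13
eef_pos: [0.5867, 0.1407, 0.1709]
eef_rot: [0.0, 1.0, 0.014, -0.003]
wrist_force: [1.4, -0.1, 0.9]
opening: -0.002
grasp_force: 0.0
```

>>> servo_tool(
  steps=[
    {"dx": 0, "dy": 0, "dz": 0.3, "wx": 0, "wy": 0, "wz": 0},
    {"dx": -0.2, "dy": 0, "dz": 0.7, "wx": 0, "wy": 0, "wz": 0},
    {"dx": -0.5, "dy": -0.1, "dz": 0.7, "wx": 0, "wy": 0, "wz": 0},
    {"dx": -0.8, "dy": -0.3, "dz": 0.7, "wx": 0, "wy": 0, "wz": 0},
    {"dx": -1.0, "dy": -0.6, "dz": 0.7, "wx": 0, "wy": 0, "wz": 0},
  ],
)

```text
time_s: 19.55
eef_pos: [0.4866, 0.0813, 0.2425]
eef_rot: [-0.0, 1.0, 0.015, 0.0]
wrist_force: [0.9, -0.7, -0.2]
opening: 0.002
grasp_force: 0.0
```

>>> servo_tool(
  steps=[
    {"dx": -0.2, "dy": -0.3, "dz": 0, "wx": 0, "wy": 0, "wz": 0},
    {"dx": -0.4, "dy": -0.6, "dz": 0, "wx": 0, "wy": 0, "wz": 0},
    {"dx": -0.4, "dy": -0.8, "dz": 0, "wx": 0, "wy": 0, "wz": 0},
    {"dx": -0.4, "dy": -0.8, "dz": 0, "wx": 0, "wy": 0, "wz": 0},
    {"dx": -0.4, "dy": -0.8, "dz": 0, "wx": 0, "wy": 0, "wz": 0},
  ],
)

```text
time_s: 19.97
eef_pos: [0.4485, -0.0005, 0.2421]
eef_rot: [0.0, 1.0, 0.012, 0.0]
wrist_force: [-0.2, 0.3, -0.1]
opening: -0.002
grasp_force: 0.0
```

```bash
cat > e.py <<'E'
from h import *
w=grab('wrist','end.png');o=ctrl.get_obs();print(o['eef_pos'],o['eef_rot'],o['time_s'])
f=w['frame'].astype(int);r,g,b=f[...,0],f[...,1],f[...,2]
for n,m,z in [('blue',(b>r+45)&(b>g+20),.105),('yellow',(r>b+70)&(g>b+50)&(g>.68*r),.053),('green',(g>r+22)&(g>b+22),.149),('white',(r>150)&(abs(r-b)<25)&(g>=b),.149)]:
    k,l,s,c=cv2.connectedComponentsWithStats(m.astype(np.uint8))
    for i in range(1,k):
        if s[i,4]>80:
            p=cv2.boxPoints(cv2.minAreaRect(np.argwhere(l==i)[:,::-1].astype(np.float32)))
            C=onz(w,*c[i],z)[:2]
            if .45<C[0]<.72 and -.1<C[1]<.2: print(n,s[i],C.round(4),[onz(w,*q,z)[:2].round(3).tolist() for q in p])
E
python3 e.py
```

```text
[4.48682669e-01 2.74187066e-04 2.41993837e-01] [-8.34280929e-05  9.99919799e-01  1.26631443e-02  1.84122368e-04] 20.0167
blue [ 192    0   13   92 1103] [0.58   0.0698] [[0.623, 0.077], [0.623, 0.066], [0.539, 0.063], [0.539, 0.074]]
yellow [273  96  28  32 793] [ 0.5204 -0.0088] [[0.537, 0.005], [0.538, -0.022], [0.506, -0.023], [0.505, 0.004]]
green [ 264    0   17   72 1103] [0.5773 0.0051] [[0.605, 0.012], [0.605, 0.0], [0.551, -0.001], [0.551, 0.01]]
white [355  15  14  60 111] [ 0.5686 -0.0586] [[0.597, -0.055], [0.599, -0.064], [0.553, -0.065], [0.552, -0.056]]
```

```bash
python3 - <<'E'
from h import *
w=load('wrist'); f=w['frame'].astype(int)
for x,z in((.5315,.044),(.5305,.040)): print('tick exp',proj(w,np.array([x,-.0075,z])).round(1))
u,v=proj(w,np.array([.5315,-.0075,.044])).round().astype(int)
for r in range(v-8,v+9,2): print(r,f[r,u-20:u+21:2].sum(1)//3)
e=proj(w,np.array([.535,-.0925,.052])).round().astype(int);print('lip end exp',e)
for r in range(e[1]-6,e[1]+7,3): print(r,[tuple(map(int,q)) for q in f[r,e[0]-12:e[0]+13:2]])
E
```

```text
tick exp [285.  101.7]
tick exp [284.9 102.7]
94 [82 83 82 82 81 81 80 81 81 81 82 80 81 81 82 82 82 81 82 82 83]
96 [130 134 132 134 110  94  95  93  92  66  60  60  61  65  89  93  93 108
 123 123 122]
98 [164 169 167 167 135 111 110 110 105  70  58  59  65  76 105 111 110 138
 163 161 160]
100 [165 168 163 164 134 111 111 111 111 105 104 104 106 109 111 111 111 139
 167 160 154]
102 [160 162 158 160 132 111 111 111 112 110 110 109 110 112 111 111 110 136
 167 161 156]
104 [158 159 158 160 134 111 111 112 111 110 109 109 109 111 111 110 109 134
 164 162 161]
106 [154 156 159 160 135 110 111 112 110 110 110 109 109 110 111 111 110 132
 161 160 160]
108 [150 154 160 160 133 110 111 110 110 110 110 109 110 111 111 111 110 131
 158 157 158]
110 [150 152 157 159 133 110 110 110 111 111 111 110 110 111 110 110 109 132
 159 163 160]
lip end exp [368 103]
97 [(98, 74, 53), (109, 84, 61), (109, 83, 59), (110, 82, 57), (110, 81, 55), (113, 84, 58), (118, 92, 69), (133, 131, 127), (141, 148, 151), (140, 148, 152), (140, 148, 154), (140, 150, 155), (140, 149, 155)]
100 [(92, 89, 84), (128, 118
[... 163 characters left out ...]
48, 154, 157), (150, 156, 160)]
103 [(91, 88, 84), (127, 117, 105), (130, 120, 107), (130, 120, 108), (129, 120, 107), (129, 120, 107), (128, 119, 107), (128, 119, 106), (128, 118, 106), (127, 118, 105), (138, 136, 132), (151, 157, 161), (153, 159, 163)]
106 [(95, 91, 86), (126, 117, 105), (130, 120, 107), (130, 121, 108), (129, 120, 108), (129, 120, 107), (128, 119, 106), (129, 119, 107), (128, 119, 105), (128, 119, 107), (142, 141, 139), (154, 160, 164), (158, 164, 168)]
109 [(91, 86, 82), (126, 117, 104), (130, 121, 108), (130, 120, 108), (129, 120, 107), (129, 120, 106), (129, 120, 107), (128, 119, 106), (128, 119, 107), (128, 118, 106), (145, 144, 143), (157, 163, 168), (155, 162, 166)]
```

```bash
python3 - <<'E'
from h import *
w=load('wrist')
for z in(.039,.044):print('tick',onz(w,286.8,97,z))
for z in(.003,.015):print('bar',onz(w,286,106,z))
E
python3 - <<'E'
import sys;sys.path.insert(0,'.')
from h import *
w=load('wrist');f=w['frame'].astype(int)
r,g,b=f[...,0],f[...,1],f[...,2]
m=(r>b+70)&(g>b+50)&(g>.6*r)
for row in range(96,132,3):
    xs=np.nonzero(m[row,260:320])[0]+260
    if len(xs): print(row,xs.min(),xs.max(),f[row,(xs.min()+xs.max())//2])
E
```

```text
tick [ 0.53668026 -0.00935127  0.039     ]
tick [ 0.53647015 -0.00922494  0.044     ]
bar [ 0.52760043 -0.00961275  0.003     ]
bar [ 0.52742937 -0.00932994  0.015     ]
96 274 298 [73 61 49]
99 274 298 [117  98  35]
102 274 298 [155 130  45]
105 274 298 [154 129  44]
108 274 298 [155 131  44]
111 274 298 [156 132  45]
114 274 298 [156 131  45]
117 274 298 [146 122  42]
120 274 300 [153 128  44]
123 273 300 [158 133  47]
126 273 300 [158 133  48]
```

```bash
python3 -c "
from h import *
print(workorder.hand_in())"
```

```text
the job is handed in; nothing more can be done
None
```

The green plaque is standing in the carrier's free slot, and the carrier is home in the yellow detent, with its tick within about 0.3 mm of the station bar. Both plaques rode along in their slots, their tops appearing 6–7 mm towards -y. The job is handed in, but the tool returned no verdict.

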